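# Fill the jar row and free the jammed end stop

## Task

Two jars are missing from the row on the wooden display stand: stand the two loose jars upright on its two empty cork spots, whichever on whichever. Then take the jammed end stop by its handle and rock it side to side, along the row, so that first one end and then the other comes free of its catch; do not pull it straight up. Finish while still holding it upright, just clear above its pocket (about a finger's breadth), and leave everything else on the counter where it is.

Things in the scene. Friction and masses are not known exactly. Their poses are not given: they have to be found in the camera images.
- stand: Fixed plank of light wood lying on the counter, 110 (x) x 370 (y) x 40 mm (z); origin at the centre of its underside. Its y axis runs along the row, z up. Near its -y end it has a pocket that holds the end stop; four cork discs of 52 mm diameter, flush with its top, mark the places of the row.
- pocket (a point): Centre of the pocket's mouth, on the stand's top face, 125 mm from the stand's centre towards -y; axes as the stand's. The pocket is 34 (x) x 73 (y) mm, 32 mm deep. In each of its two y end walls a spring catch of polished steel sticks out 5.5 mm and hooks over the stop's foot; it gives way outward, into the wall.
- spot1 (a point): Centre of the first cork spot, on the stand's top face, 95 mm from the pocket's centre; empty at the start. The spots are 60 mm apart in a straight line.
- spot2 (a point): Centre of the second cork spot, 60 mm further; empty at the start.
- spot3 (a point): Centre of the third cork spot; a jar stands on it at the start.
- spot4 (a point): Centre of the fourth cork spot; a jar stands on it at the start.
- stop: End stop of dark wood, 0.13 to 0.25 kg, seated in the pocket with 1.5 mm play all round, its underside 32 mm below the stand's top. Origin at the centre of its underside, axes as the stand's, 125 mm tall. From below: foot 31 (x) x 70 (y) x 10 mm with rounded ends; block 31 x 48 mm up to 65 mm; square handle 24 x 24 mm from there to the top.
- stop_handle (a point): On the stop's axis 105 mm above its underside, a good height to grip the handle. About 15 N sideways here (along y) tilts the stop about one end of its foot and lifts the other end out of its catch; that takes about 0.3 rad. Then tilt it back about the freed end, kept at its raised height, until the other end is up too; it then lifts freely.
- stop_end_l (a point): Underside of the stop's foot, 30 mm from its centre towards +y (towards the jars). Either end comes free once lifted about 16 mm against about 35 N at that end: its catch then snaps in under it and keeps that end up.
- stop_end_r (a point): Underside of the stop's foot, 30 mm from its centre towards -y (away from the jars).
- jar_a: Amber glass jar with a steel lid and paper label, 48 mm diameter, 75 mm tall, 0.1 to 0.23 kg; at the start it stands on the third spot of the stand. Origin at the centre of its underside, z up.
- jar_b: Amber glass jar with a steel lid and paper label, 48 mm diameter, 75 mm tall, 0.1 to 0.23 kg; at the start it stands on the fourth spot of the stand. Origin at the centre of its underside, z up.
- jar_c: Amber glass jar with a steel lid and paper label, 48 mm diameter, 75 mm tall, 0.1 to 0.23 kg; at the start it stands loose on the counter, left of the display stand. Origin at the centre of its underside, z up.
- jar_d: Amber glass jar with a steel lid and paper label, 48 mm diameter, 75 mm tall, 0.1 to 0.23 kg; at the start it stands loose on the counter, left of the display stand. Origin at the centre of its underside, z up.
- tumbler: Bystander, not to be moved: white ceramic tumbler, 52 mm wide, 85 mm tall, standing among the loose jars. Origin at the centre of its underside.
- tape_roll: Bystander, not to be moved: solid brown cardboard-coloured roll, 54 mm wide, 45 mm tall, standing among the loose jars. Origin at the centre of its underside.
- terminal: Bystander, not to be moved: grey card terminal lying at the right, 160 x 75 x 24 mm. Origin at the centre of its underside.
- corkscrew: Bystander, not to be moved: corkscrew with a wooden bar handle (110 mm) lying in front of the stand, 16 mm tall. Origin at the centre of its underside.
- wine_bottle: Bystander, not to be moved: green wine bottle, 74 mm wide, 240 mm tall, standing at the left back. Origin at the centre of its underside.
- stapler: Bystander, not to be moved: black stapler lying at the right, 130 x 34 x 39 mm. Origin at the centre of its underside.
- coasters: Bystander, not to be moved: stack of round cork coasters, 90 mm wide, 30 mm tall, behind the stand. Origin at the centre of its underside.
There are look-alikes about, which are no part of the job. What is shaped like the jar_d but green is not meant.

How it is judged:
By the outcome, as a careful person would: the job done as asked, in the order asked, and still so for the second after the job is handed in, while the arm keeps its last pose, push and grip.
It also fails if it takes over 72 s, if anything falls off the work surface, if the arm or the gripper's body presses on something with over 40 N, if the wrist force passes 120 N, or if a joint passes its speed limit or range.

## Robot

A 6-joint arm with a two-finger parallel gripper is mounted at the origin on the work surface. World frame = base frame: x ahead of the robot, y to its left, z up, the work surface at z = 0. Lengths are in mm, angles in rad, forces in N, time in s.
With the tool pointing down it reaches from about 325 to 850 mm from the base axis. Payload 4.4 kg.
Tool frame: the origin (TCP) lies midway between the tips of the shut fingers; the grasp point (between the pads) lies hold_point_z behind it (hold_point_z is the distance from the TCP to the grasp point, in mm); z points along the fingers, y is the line along which they close (so a half turn about z gives the same grasp; the last joint's range is limited). The gripper opens to 94 mm and grips with 3 to 60 N. Pads are 16 mm wide; open, the fingers measure 119 mm over their backs; the gripper's body (75 mm by 177 mm) begins 78 mm behind the grasp point.
Start: joints at [1.141, 0.207, 1.542, -0, 1.393, -0.15], TCP at [158.251, 552.796, 205.447] pointing down, gripper open.
Joint ranges: [-2.73, 2.73], [-0.86, 2.22], [0.23, 2.46], [-1.11, 4.25], [0.08, 2.63], [-2.82, 2.82]. Speed limits (rad/s): [2.79, 2.79, 3.14, 3.14, 3.14, 3.14].

## Interface

Orientations are given as a 3x3 rotation matrix whose columns are the frame's x, y, z axes.
In Python, from station import * gives the robot as it stands.
- The arm moves only by the tool drive_tool, never from a script. Its argument "commands" is a list of rows, each a list of 2 entries, a list of its own where there are three numbers: the shift along the tool's x, y, z in mm, then the turn about the tool's z in rad. In form: [[[tx, ty, tz], yaw], ...]. A call has 1 to 12 rows; each row is the pose to reach, as a shift and turn from the pose commanded when the call began, along the tool's axes at that moment; what a row does not reach only later rows make up. A row lasts 1/12 s, in which the tool goes at most 41.7 mm and 7.16 degrees, less where a joint would pass 70% of its speed; a pose out of reach is approached as far as the arm can. A call with a gripper value outside its range is refused whole. "grip" is the finger opening in mm, from 0 to 94, set as the call begins (left out, the last holds). The fingers move at their own pace and stop on an object; "grip_force" is the grip in N (left out, the last holds). Time passes only in rows, so rows that repeat a pose let the fingers close. It gives the time, the measured TCP pose, the force, the opening and the grip force at its end, in the units of the state.
- sense(): the state, without advancing time (a new reading comes with each control period).
- get_image(name): name is "scene" or "top" or "wrist"; returns a dict with "img" (480x640x3 uint8, red, green, blue), "fx", "fy", "cx", "cy" (pixels), "R" (3x3) and "t" (3): a world point X has camera coordinates R X + t; the wrist camera has in their place "T_tool_cam" (4x4, takes a point from camera to tool coordinates, whose origin is the TCP and whose axes are the flange's). Camera axes: x right, y down, z forward; pixel columns grow to the right and rows downward; lengths in mm; the calibration is good to about 2 mm. A picture is of the moment at which its call begins: read the wrist's pose just before it. There is no depth.
- close_job(): hands the job in; it is judged then, once.
The state is a dict: "clock": time; "q": joint angles; "joint_velocities": joint speeds; "joint_torque": joint torques, N m; "eef_pos": TCP position; "eef_rot": TCP orientation; "force": force on the tool from outside, world axes, zero at the start; "wrist_torque": the same for the moment, N m; "width": opening from 0.0 (shut) to 1.0 (fully open); "finger_force": force on a finger pad.
Only numpy, scipy, OpenCV 4.12 (cv2) and the standard library are available. Lean on these libraries where they do the work, as an engineer would, in place of code of your own. Each camera call takes 0.05 s, during which the arm holds its last target. There are 200 camera calls.

## Working session

There is one attempt and no reset: what is moved stays moved. The work goes in short steps, Python scripts to look and compute and a tool call to move; the robot and the scene stay as the last step left them, time stands still between calls to the robot, and variables do not carry over. Pictures are saved under pics/ and viewed, at most 10 in all, crops included, and the job is handed in when it is done.

Besides the shell and the picture viewer there is one more tool, called after ">>>" by a JSON object that holds its "fn" and its "kwargs", one argument or row to a line. drive_tool: Moves the arm, as the interface text tells. Its arguments: {"type":"object","properties":{"commands":{"type":"array"},"grip":{"type":"number"},"grip_force":{"type":"number"}},"required":["commands"]}

```bash
mkdir -p pics; ls
python3 - <<'E'
from station import *
import cv2,numpy as np
s=sense(); print({k:np.round(v,3).tolist() for k,v in s.items()})
for n in ["scene","top"]:
    d=get_image(n); cv2.imwrite(f"pics/{n}1.png",d["img"][:,:,::-1])
    print(n,d["fx"],d["fy"],d["cx"],d["cy"],np.round(d["R"],4).tolist(),np.round(d["t"],1).tolist())
E
```

```text
pics
{'clock': 0.0, 'q': [1.141, 0.207, 1.543, 0.0, 1.393, -0.15], 'joint_velocities': [0.001, -0.001, 0.001, -0.0, 0.0, 0.001], 'joint_torque': [0.002, -37.087, -28.143, 0.07, 0.036, -0.0], 'eef_pos': [157.918, 552.072, 204.295], 'eef_rot': [[-0.961, 0.275, -0.001], [0.275, 0.961, -0.002], [0.0, -0.002, -1.0]], 'force': [-0.388, -0.023, 0.56], 'wrist_torque': [-0.01, 0.02, 0.013], 'finger_force': 0.0, 'width': 1.001}
scene 522.0335532862614 522.0335532862614 324.01161246767407 244.60995867569102 [[0.6163, 0.7875, 0.0054], [0.5648, -0.4373, -0.6999], [-0.5488, 0.4344, -0.7143]] [-357.8, -240.7, 1577.6]
top 542.3806806020641 542.3806806020641 322.9056595722602 240.77230306560497 [[-0.0191, -0.9998, 0.0096], [-0.9957, 0.0182, -0.0903], [0.0901, -0.0113, -0.9959]] [-7.8, 560.3, 1437.0]
```

View pics/scene1.png

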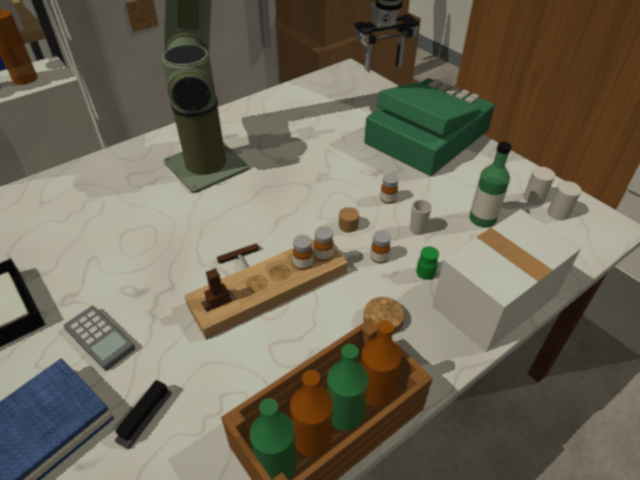

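View pics/top1.png

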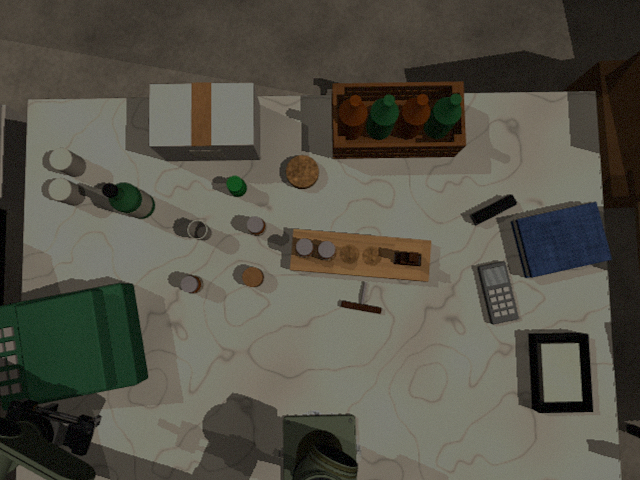

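The scene and top pictures show these objects (top-view pixels):
- The stand runs from (292,250) to (430,262), with jars at (305,246) and (326,250), empty corks at about (349,254) and (371,256), and the stop at (407,258).
- Candidate loose jars are (256,226) and (190,284), both with a steel lid and amber glass. (235,186) is green, so it is the look-alike.
- The tumbler is at (199,230) and the tape roll at (250,276).

I'll confirm with an enlarged crop.

Run:
```python
import cv2,numpy as np
a=cv2.imread("pics/top1.png")[170:320,170:290]; b=cv2.imread("pics/top1.png")[215:295,285:440]
a=cv2.resize(a,None,fx=4,fy=4,interpolation=cv2.INTER_CUBIC)   # 480x600
cv2.imwrite("pics/c1.png",cv2.convertScaleAbs(a,alpha=1.6))
b=cv2.resize(b,None,fx=5,fy=5,interpolation=cv2.INTER_CUBIC)
cv2.imwrite("pics/c2.png",cv2.convertScaleAbs(b,alpha=1.6))
```

```text
(no output)
```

View pics/c1.png

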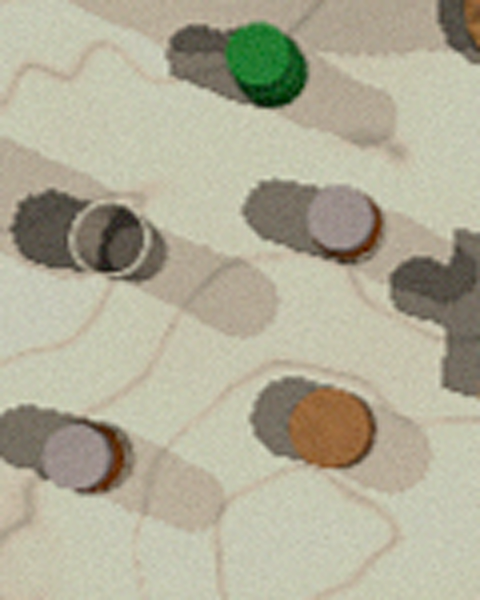

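View pics/c2.png

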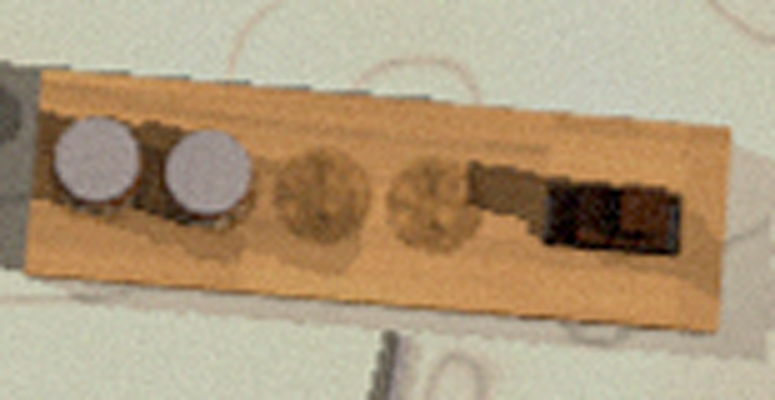

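The enlarged crops confirm the loose amber, steel-lidded jars at (255,225) and (189,284), and the green look-alike at (235,184). The cork spots are at (349,254) and (372,256). Next I turn these pixels into positions.

```bash
cat > h.py <<'E'
from station import *
import cv2,numpy as np
def ray(d,u,v,z,R=None,t=None):
    R=np.array(d["R"]) if R is None else R; t=np.array(d["t"]) if t is None else t
    c=-R.T@t; r=R.T@np.array([(u-d["cx"])/d["fx"],(v-d["cy"])/d["fy"],1]); return c+r*(z-c[2])/r[2]
def proj(d,X,R=None,t=None):
    R=np.array(d["R"]) if R is None else R; t=np.array(d["t"]) if t is None else t
    p=R@np.array(X)+t; return np.array([d["fx"]*p[0]/p[2]+d["cx"],d["fy"]*p[1]/p[2]+d["cy"]])
def wrist():
    s=sense(); d=get_image("wrist"); T=np.eye(4); T[:3,:3]=s["eef_rot"]; T[:3,3]=s["eef_pos"]
    M=np.linalg.inv(T@np.array(d["T_tool_cam"])); return s,d,M[:3,:3],M[:3,3]
E
python3 - <<'E'
from h import *
d=get_image("top")
P={}
for n,u,v,z in [("jarC",255,224.6,75),("jarD",189.1,283.6,75),("tape",252.6,276.6,45),("tumb",197.4,229.6,85),("jb",304.3,246.7,115),("ja",326.5,249.1,115),("s2",349.1,254.1,40),("s1",371.7,255.9,40),("k1",293,228.6,40),("k2",431.1,240.1,40),("k3",428.3,281.1,40),("k4",290,269.9,40),("green",235.3,183.5,75)]:
    P[n]=ray(d,u,v,z); print(n,P[n].round(1))
k=[P[f"k{i}"] for i in (1,2,3,4)]; c=sum(k)/4; y=(k[0]+k[3]-k[1]-k[2]); y/=np.linalg.norm(y); print("centre",c.round(1),"y",y.round(3),np.arctan2(y[1],y[0]),[np.linalg.norm(k[i]-k[i-1]).round(1) for i in range(4)])
for n,o in [("pocket",-125),("s1",-30),("s2",30),("s3",90),("s4",150)]: print(n,(c+o*y).round(1))
s,d,R,t=wrist(); cv2.imwrite("pics/w1.png",d["img"][:,:,::-1]); print(np.round(d["T_tool_cam"],3).tolist())
import station; print([n for n in dir(station) if not n.startswith("_")], getattr(station,"hold_point_z",None))
E
```

```text
jarC [601.2 158.6  75. ]
jarD [451.  329.6  75. ]
tape [466.7 169.4  45. ]
tumb [589.6 306.3  85. ]
jb [537.8  30.1 115. ]
ja [530.7 -25.9 115. ]
s2 [521.8 -87.2  40. ]
s1 [ 515.9 -147.3   40. ]
k1 [592.9  61.2  40. ]
k2 [ 555.3 -307.5   40. ]
k3 [ 446.1 -296.    40. ]
k4 [482.7  70.7  40. ]
green [710.7 209.4  75. ]
centre [ 519.2 -117.9   40. ] y [0.1   0.995 0.   ] 1.4701953993298036 [np.float64(110.6), np.float64(370.6), np.float64(109.8), np.float64(368.5)]
pocket [ 506.7 -242.2   40. ]
s1 [ 516.2 -147.7   40. ]
s2 [522.2 -88.   40. ]
s3 [528.3 -28.3  40. ]
s4 [534.3  31.4  40. ]
[[-0.001, -0.97, -0.245, 70.783], [1.0, -0.0, -0.001, 0.785], [0.0, -0.245, 0.97, -179.676], [0.0, 0.0, 0.0, 1.0]]
['MotionError', 'close_job', 'get_image', 'hold_point_z', 'sense'] 18.8
```

The stand measures 369 × 110 mm, as specified, and the corks agree with it to within 1 mm. I'll move over jar_c with the closing axis across the row.

>>> {"fn": "drive_tool", "kwargs": {
  "commands": [
    [[-40, -20, 0], 0.12],
    [[-80, -40, 0], 0.24],
    [[-120, -58, 0], 0.36],
    [[-158, -76, 0], 0.48],
    [[-196, -94, 0], 0.6],
    [[-234, -112, 0], 0.72],
    [[-272, -130, 0], 0.84],
    [[-310, -148, 0], 0.96],
    [[-348, -166, 0], 1.08],
    [[-386, -184, 0], 1.2],
    [[-420, -200, 0], 1.3],
    [[-450, -216, 0], 1.39]
  ],
  "grip": 80,
  "grip_force": 18
}}

```text
clock: 1.2
eef_pos: [532.8, 219.6, 205.3]
eef_rot: [[0.103, 0.995, 0.0], [0.995, -0.103, 0.0], [0.0, -0.0, -1.0]]
force: [0.4, 0.7, -0.5]
width: 0.85
finger_force: 0.0
```

Run:
```python
from h import *
s=sense(); R=s["eef_rot"]; p=np.array(s["eef_pos"]); print(s["clock"],p,np.round(R,3).tolist(),s["q"])
print((np.array(R).T@(np.array([601.2,158.6,120])-p)).round(1))
```

```text
1.2 [532.76177036 219.59972484 205.30633354] [[0.103, 0.995, 0.0], [0.995, -0.103, 0.0], [0.0, -0.0, -1.0]] [2.40724661e-01 2.09268433e-01 1.53859944e+00 1.59959499e-04
 1.39367355e+00 3.43853480e-01]
[-53.6  74.4  85.3]
```

>>> {"fn": "drive_tool", "kwargs": {
  "commands": [
    [[-18, 25, 20], 0],
    [[-36, 50, 40], 0],
    [[-53.5, 74.5, 60], 0],
    [[-53.5, 74.5, 60], 0],
    [[-53.5, 74.5, 60], 0]
  ]
}}

```text
clock: 1.62
eef_pos: [599.5, 159.4, 143.0]
eef_rot: [[0.101, 0.995, -0.005], [0.995, -0.101, -0.0], [-0.001, -0.005, -1.0]]
force: [-0.6, 0.5, 0.0]
width: 0.853
finger_force: 0.0
```

Run:
```python
from h import *
s,d,R,t=wrist(); cv2.imwrite("pics/w2.png",d["img"][:,:,::-1]); p=np.array(s["eef_pos"])
print(s["clock"],p,"expected lid",proj(d,[601.2,158.6,75],R,t).round(1),"lid centre under tcp",proj(d,[p[0],p[1],75],R,t).round(1))
np.savez("w2.npz",R=R,t=t)
```

```text
1.6167 [599.53911129 159.35523146 142.95927449] expected lid [319.5 254.5] lid centre under tcp [316.9 253.7]
```

View pics/w2.png

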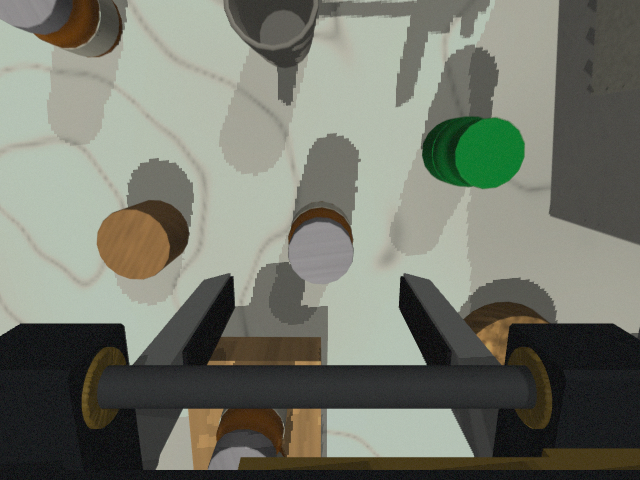

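The wrist picture shows the jar_c lid centred at about (320.5,251), with (319.5,254.5) expected, so it is about 2 mm further along +y. The fingers straddle it, and the green jar, tape roll and tumbler are clear. I'll descend.

>>> {"fn": "drive_tool", "kwargs": {
  "commands": [
    [[1, 1, 35], 0],
    [[1.5, 1.5, 70], 0],
    [[1.5, 1.5, 95], 0],
    [[1.5, 1.5, 110], 0],
    [[1.5, 1.5, 118], 0],
    [[1.5, 1.5, 118], 0]
  ]
}}

```text
clock: 2.17
eef_pos: [600.3, 163.3, 26.6]
eef_rot: [[0.096, 0.995, -0.002], [0.995, -0.096, -0.0], [-0.0, -0.002, -1.0]]
force: [-0.5, -1.4, 1.0]
width: 0.852
finger_force: 0.0
```

>>> {"fn": "drive_tool", "kwargs": {
  "commands": [
    [[0, 0, 0], 0],
    [[0, 0, 0], 0],
    [[0, 0, 0], 0],
    [[0, 0, 0], 0],
    [[0, 0, 0], 0],
    [[0, 0, 0], 0],
    [[0, 0, 0], 0],
    [[0, 0, 0], 0]
  ],
  "grip": 30,
  "grip_force": 18
}}

```text
clock: 2.83
eef_pos: [602.5, 162.2, 28.4]
eef_rot: [[0.098, 0.995, 0.001], [0.995, -0.098, 0.0], [0.0, 0.001, -1.0]]
force: [-1.0, -1.6, 5.6]
width: 0.506
finger_force: 18.0
```

>>> {"fn": "drive_tool", "kwargs": {
  "commands": [
    [[0, 0, -10], 0],
    [[0, 0, -35], 0],
    [[0, 0, -70], 0],
    [[0, 0, -105], 0],
    [[0, 0, -135], 0],
    [[-15, -3, -145], 0],
    [[-45, -10, -145], 0],
    [[-80, -17, -145], 0],
    [[-115, -25, -145], 0],
    [[-150, -32, -145], 0],
    [[-185, -40, -145], 0],
    [[-220, -47, -145], 0]
  ]
}}

```text
clock: 3.83
eef_pos: [532.3, -53.5, 172.2]
eef_rot: [[0.097, 0.995, -0.001], [0.995, -0.097, 0.0], [0.0, -0.001, -1.0]]
force: [0.9, 0.2, -1.2]
width: 0.502
finger_force: 18.0
```

>>> {"fn": "drive_tool", "kwargs": {
  "commands": [
    [[-22, -5, 0], 0],
    [[-33, -8, 0], 0],
    [[-36, -8, 0], 0],
    [[-36, -8, 0], 0],
    [[-36, -8, 0], 0]
  ]
}}

```text
clock: 4.25
eef_pos: [522.5, -86.2, 172.4]
eef_rot: [[0.097, 0.995, 0.0], [0.995, -0.097, 0.001], [0.001, 0.0, -1.0]]
force: [0.4, -0.5, -0.8]
width: 0.5
finger_force: 18.0
```

Run:
```python
from h import *
s,d,R,t=wrist(); p=np.array(s["eef_pos"]); Rt=np.array(s["eef_rot"])
im=d["img"][:,:,::-1].copy()
cv2.imwrite("pics/w3.png",im)
zb=p[2]-27
print(s["clock"],p,s["width"],"to spot2",(Rt.T@(np.array([522.2,-88,p[2]])-p)).round(1),"to spot1",(Rt.T@(np.array([516.2,-147.7,p[2]])-p)).round(1))
for o in (-3,0,3): print("lid if tool-x offset",o,proj(d,p+Rt[:,0]*o+[0,0,zb+75-p[2]],R,t).round(1))
for n,X in [("s1",[516.2,-147.7,40]),("s2",[522.2,-88,40]),("k3",[446.1,-296,40]),("k2",[555.3,-307.5,40])]: print(n,proj(d,X,R,t).round(1))
```

```text
4.25 [522.48949483 -86.225858   172.37493172] 0.5002885399154333 to spot2 [-1.8 -0.1 -0. ] to spot1 [-61.8  -0.3  -0.1]
lid if tool-x offset -3 [316.1 348.6]
lid if tool-x offset 0 [316.1 341.3]
lid if tool-x offset 3 [316.1 333.8]
s1 [316.1 302.7]
s2 [316.3 233.9]
k3 [257.7 454.9]
k2 [373.8 455.6]
```

View pics/w3.png

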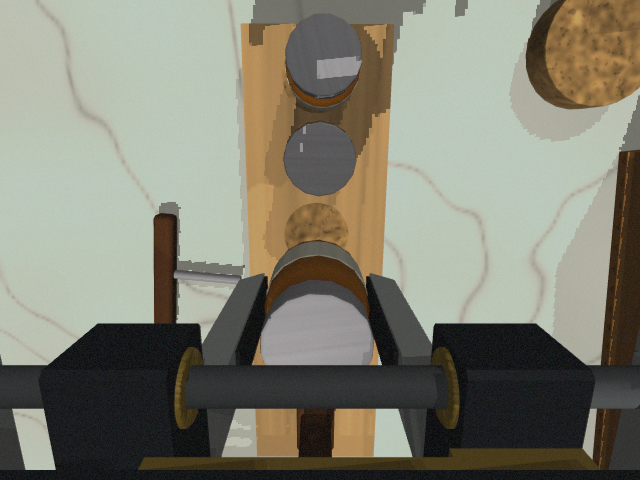

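The wrist view shows spot2's cork at about (316,234), exactly as predicted. The held lid is at about (316,336), 1–2 mm ahead in tool x. I'll lower the jar onto spot2.

>>> {"fn": "drive_tool", "kwargs": {
  "commands": [
    [[-3, 0, 15], 0],
    [[-3, 0, 45], 0],
    [[-3, 0, 70], 0],
    [[-3, 0, 88], 0],
    [[-3, 0, 97], 0],
    [[-3, 0, 101], 0],
    [[-3, 0, 102.5], 0],
    [[-3, 0, 103.5], 0],
    [[-3, 0, 103.5], 0],
    [[-3, 0, 103.5], 0]
  ]
}}

```text
clock: 5.13
eef_pos: [523.1, -90.5, 70.3]
eef_rot: [[0.098, 0.995, 0.003], [0.995, -0.098, -0.001], [-0.001, 0.003, -1.0]]
force: [-0.3, 1.6, -2.0]
width: 0.503
finger_force: 18.0
```

>>> {"fn": "drive_tool", "kwargs": {
  "commands": [
    [[0, 0, 0.7], 0],
    [[0, 0, 1.3], 0],
    [[0, 0, 1.3], 0],
    [[0, 0, 1.3], 0]
  ]
}}

```text
clock: 5.47
eef_pos: [522.5, -90.6, 68.4]
eef_rot: [[0.098, 0.995, 0.001], [0.995, -0.098, -0.001], [-0.0, 0.001, -1.0]]
force: [0.9, -0.1, 2.5]
width: 0.505
finger_force: 18.0
```

>>> {"fn": "drive_tool", "kwargs": {
  "commands": [
    [[0, 0, 0], 0],
    [[0, 0, 0], 0],
    [[0, 0, 0], 0],
    [[0, 0, 0], 0],
    [[0, 0, -10], 0],
    [[0, 0, -35], 0],
    [[0, 0, -70], 0],
    [[0, 0, -95], 0],
    [[15, -4, -100], 0],
    [[50, -14, -100], 0],
    [[90, -25, -100], 0],
    [[130, -36, -100], 0]
  ],
  "grip": 78
}}

```text
clock: 6.47
eef_pos: [498.9, 43.5, 169.0]
eef_rot: [[0.1, 0.995, 0.002], [0.995, -0.1, -0.0], [0.0, 0.002, -1.0]]
force: [-0.0, 0.3, -0.8]
width: 0.835
finger_force: 0.0
```

>>> {"fn": "drive_tool", "kwargs": {
  "commands": [
    [[38, -10, 0], 0],
    [[76, -20, 0], 0],
    [[114, -31, 0], 0],
    [[152, -41, 0], 0],
    [[190, -51, 0], 0],
    [[228, -62, 0], 0],
    [[258, -70, 10], 0],
    [[276, -75, 20], 0],
    [[281, -76, 25], 0],
    [[281, -76, 25], 0],
    [[281, -76, 25], 0]
  ]
}}

```text
clock: 7.38
eef_pos: [450.6, 328.9, 142.6]
eef_rot: [[0.098, 0.995, -0.001], [0.995, -0.098, -0.001], [-0.001, -0.0, -1.0]]
force: [-0.7, -0.4, -0.3]
width: 0.831
finger_force: 0.0
```

Run:
```python
from h import *
s,d,R,t=wrist(); p=np.array(s["eef_pos"]); Rt=np.array(s["eef_rot"])
im=d["img"][:,:,::-1].copy(); cv2.imwrite("pics/w4.png",im)
print(s["clock"],p,s["width"],"to jar",(Rt.T@(np.array([451,329.6,27])-p)).round(1),"exp lid",proj(d,[451,329.6,75],R,t).round(1), "exp table-z of base",proj(d,[451,329.6,0],R,t).round(1))
g=cv2.cvtColor(im,cv2.COLOR_BGR2HSV); m=((g[...,1]<45)&(g[...,2]>90)&(im[...,0].astype(int)>=im[...,1].astype(int))).astype(np.uint8)
n,l,st,c=cv2.connectedComponentsWithStats(cv2.morphologyEx(m,cv2.MORPH_OPEN,np.ones((5,5))))
for i in range(1,n):
    if st[i,4]>800: print(st[i].tolist(),c[i].round(1),ray(d,c[i][0],c[i][1],75,R,t).round(1))
```

```text
7.3833 [450.61198887 328.93335579 142.60520469] 0.8308558744701606 to jar [  0.8   0.4 115.6] exp lid [316.9 252.7] exp table-z of base [316.9 227.9]
```

The first jar's top-view estimate was good to about 2 mm and I have 15 mm of clearance on each side, so I'll descend on jar_d.

>>> {"fn": "drive_tool", "kwargs": {
  "commands": [
    [[1, 0.5, 30], 0],
    [[1, 0.5, 65], 0],
    [[1, 0.5, 92], 0],
    [[1, 0.5, 108], 0],
    [[1, 0.5, 115], 0],
    [[1, 0.5, 115], 0]
  ]
}}

```text
clock: 7.93
eef_pos: [450.8, 328.8, 26.4]
eef_rot: [[0.1, 0.995, -0.003], [0.995, -0.1, -0.002], [-0.002, -0.003, -1.0]]
force: [1.0, 0.5, 0.5]
width: 0.83
finger_force: 0.0
```

>>> {"fn": "drive_tool", "kwargs": {
  "commands": [
    [[0, 0, 0], 0],
    [[0, 0, 0], 0],
    [[0, 0, 0], 0],
    [[0, 0, 0], 0],
    [[0, 0, 0], 0],
    [[0, 0, 0], 0],
    [[0, 0, 0], 0],
    [[0, 0, 0], 0]
  ],
  "grip": 30,
  "grip_force": 18
}}

```text
clock: 8.6
eef_pos: [451.6, 331.1, 28.7]
eef_rot: [[0.098, 0.995, 0.001], [0.995, -0.098, 0.001], [0.001, 0.001, -1.0]]
force: [-2.1, 0.3, 5.3]
width: 0.5
finger_force: 18.0
```

>>> {"fn": "drive_tool", "kwargs": {
  "commands": [
    [[0, 0, -10], 0],
    [[0, 0, -35], 0],
    [[0, 0, -70], 0],
    [[0, 0, -105], 0],
    [[0, 0, -135], 0],
    [[-15, 4, -145], 0],
    [[-45, 11, -145], 0],
    [[-80, 19, -145], 0],
    [[-118, 28, -145], 0],
    [[-156, 37, -145], 0],
    [[-194, 47, -145], 0],
    [[-232, 56, -145], 0]
  ]
}}

```text
clock: 9.6
eef_pos: [484.1, 92.6, 172.9]
eef_rot: [[0.097, 0.995, 0.001], [0.995, -0.097, -0.0], [-0.0, 0.001, -1.0]]
force: [0.8, -1.0, -1.5]
width: 0.507
finger_force: 18.0
```

>>> {"fn": "drive_tool", "kwargs": {
  "commands": [
    [[-38, 9, 0], 0],
    [[-76, 18, 0], 0],
    [[-114, 27, 0], 0],
    [[-152, 36, 0], 0],
    [[-185, 44, 0], 0],
    [[-210, 50, 0], 0],
    [[-228, 54, 0], 0],
    [[-235, 56, 0], 0],
    [[-235, 56, 0], 0],
    [[-235, 56, 0], 0],
    [[-235, 56, 0], 0]
  ]
}}

```text
clock: 10.52
eef_pos: [516.7, -143.7, 172.5]
eef_rot: [[0.097, 0.995, -0.001], [0.995, -0.097, 0.001], [0.001, -0.001, -1.0]]
force: [-0.5, 1.4, -1.6]
width: 0.509
finger_force: 18.0
```

Run:
```python
from h import *
s,d,R,t=wrist(); p=np.array(s["eef_pos"]); Rt=np.array(s["eef_rot"])
im=d["img"][:,:,::-1].copy()
cv2.imwrite("pics/w5.png",im)
print(s["clock"],p,s["width"],"to spot1",(Rt.T@(np.array([516.2,-147.7,p[2]])-p)).round(1))
for o in (-3,0,3): print("lid off",o,proj(d,p+Rt[:,0]*o+[0,0,48],R,t).round(1))
for n,X in [("s1",[516.2,-147.7,40]),("jar on s2",[522.2,-88,115])]: print(n,proj(d,X,R,t).round(1))
```

```text
10.5167 [ 516.72683443 -143.66574923  172.49464908] 0.5085556468817174 to spot1 [-4.1 -0.1 -0. ]
lid off -3 [316.  348.6]
lid off 0 [316.  341.3]
lid off 3 [316.  333.8]
s1 [316.3 236.6]
jar on s2 [316.4 167.9]
```

View pics/w5.png

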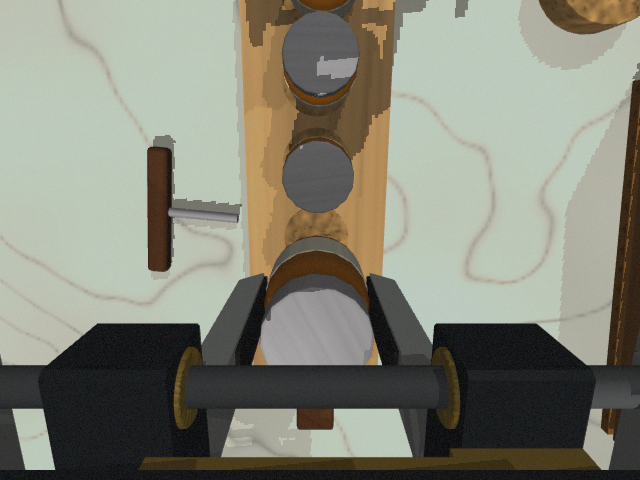

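```bash
python3 - <<'E'
from h import *
d=get_image("wrist"); 
s=sense(); T=np.eye(4); T[:3,:3]=s["eef_rot"]; T[:3,3]=s["eef_pos"]; M=np.linalg.inv(T@np.array(d["T_tool_cam"])); R,t=M[:3,:3],M[:3,3]
print(d["fx"])
for n,u,v in [("jar_c",318,175),("jar_a",321,54)]: print(n,ray(d,u,v,115,R,t).round(1))
E
python3 - <<'E'
import cv2
a=cv2.imread("pics/w5.png")[100:300,220:420]
cv2.imwrite("pics/c5.png",cv2.resize(cv2.convertScaleAbs(a,alpha=1.5),None,fx=3,fy=3,interpolation=cv2.INTER_CUBIC))
E
```

```text
394.7033199844569
jar_c [522.8 -92.2 115. ]
jar_a [530.8 -26.3 115. ]
```

View pics/c5.png

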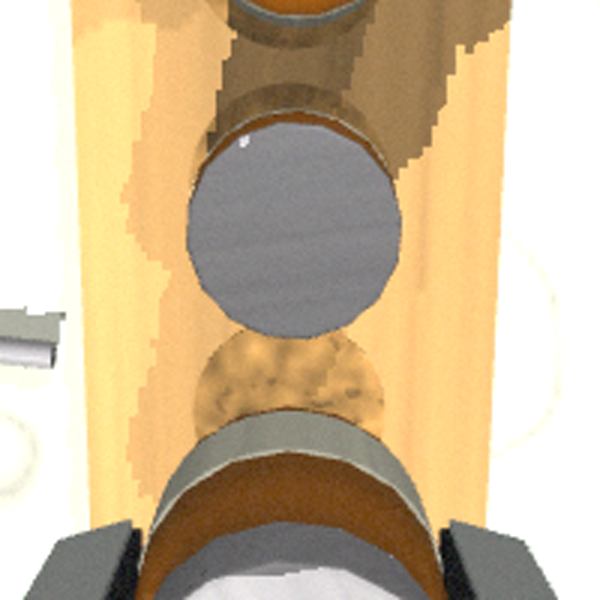

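jar_c stands about 4–5 mm off its spot towards -y. Its lid is at (318,176.5), and cork shows beyond it on the jar_a side. I'll place jar_d first, allowing for the same in-hand offset, then shift jar_c.

>>> {"fn": "drive_tool", "kwargs": {
  "commands": [
    [[-2, 0, 15], 0],
    [[-2, 0, 45], 0],
    [[-2, 0, 70], 0],
    [[-2, 0, 88], 0],
    [[-2, 0, 98], 0],
    [[-2, 0, 102], 0],
    [[-2, 0, 104], 0],
    [[-2, 0, 104.8], 0],
    [[-2, 0, 104.8], 0],
    [[-2, 0, 104.8], 0]
  ]
}}

```text
clock: 11.45
eef_pos: [518.0, -147.5, 69.1]
eef_rot: [[0.098, 0.995, 0.003], [0.995, -0.098, -0.001], [-0.001, 0.003, -1.0]]
force: [0.1, 0.4, -0.9]
width: 0.504
finger_force: 18.0
```

>>> {"fn": "drive_tool", "kwargs": {
  "commands": [
    [[0, 0, 0.6], 0],
    [[0, 0, 0.6], 0],
    [[0, 0, 0.6], 0]
  ]
}}

```text
clock: 11.7
eef_pos: [517.9, -147.6, 68.7]
eef_rot: [[0.098, 0.995, 0.002], [0.995, -0.098, -0.001], [-0.001, 0.003, -1.0]]
force: [-0.4, 0.5, 4.7]
width: 0.505
finger_force: 18.0
```

>>> {"fn": "drive_tool", "kwargs": {
  "commands": [
    [[0, 0, 0], 0],
    [[0, 0, 0], 0],
    [[0, 0, 0], 0],
    [[0, 0, 0], 0],
    [[0, 0, -10], 0],
    [[0, 0, -35], 0],
    [[0, 0, -65], 0],
    [[10, 0, -80], 0],
    [[35, 0, -80], 0],
    [[52, 0, -80], 0],
    [[57, 0, -80], 0],
    [[57, 0, -80], 0]
  ],
  "grip": 78
}}

```text
clock: 12.7
eef_pos: [522.4, -89.4, 147.6]
eef_rot: [[0.096, 0.995, 0.0], [0.995, -0.096, -0.0], [-0.0, 0.0, -1.0]]
force: [-0.6, -0.8, 0.2]
width: 0.83
finger_force: 0.0
```

Run:
```python
from h import *
d=get_image("top"); a=d["img"][:,:,::-1]; cv2.imwrite("pics/top2.png",a)
s=sense(); print(s["clock"],s["eef_pos"])
```

```text
12.75 [522.3063488  -90.21374418 147.38337542]
```

>>> {"fn": "drive_tool", "kwargs": {
  "commands": [
    [[-1, 0, 25], 0],
    [[-1, 0, 55], 0],
    [[-1, 0, 72], 0],
    [[-1, 0, 78], 0],
    [[-1, 0, 78], 0],
    [[-1, 0, 78], 0]
  ]
}}

```text
clock: 13.25
eef_pos: [522.6, -92.1, 69.6]
eef_rot: [[0.099, 0.995, 0.0], [0.995, -0.099, -0.0], [-0.0, 0.0, -1.0]]
force: [-0.2, 0.7, -0.7]
width: 0.825
finger_force: 0.0
```

>>> {"fn": "drive_tool", "kwargs": {
  "commands": [
    [[0, 0, 0], 0],
    [[0, 0, 0], 0],
    [[0, 0, 0], 0],
    [[0, 0, 0], 0],
    [[0, 0, 0], 0],
    [[0, 0, 0], 0],
    [[0, 0, -2], 0],
    [[0, 0, -3], 0],
    [[2, 0, -3], 0],
    [[4.5, 0, -3], 0],
    [[4.5, 0, -3], 0],
    [[4.5, 0, -3], 0]
  ],
  "grip": 30
}}

```text
clock: 14.25
eef_pos: [522.5, -86.5, 72.0]
eef_rot: [[0.097, 0.995, -0.001], [0.995, -0.097, 0.0], [0.0, -0.001, -1.0]]
force: [-1.1, 0.3, -1.4]
width: 0.503
finger_force: 18.0
```

>>> {"fn": "drive_tool", "kwargs": {
  "commands": [
    [[0, 0, 1.5], 0],
    [[0, 0, 2.5], 0],
    [[0, 0, 3], 0],
    [[0, 0, 3.3], 0],
    [[0, 0, 3.3], 0]
  ]
}}

```text
clock: 14.67
eef_pos: [522.8, -86.8, 69.9]
eef_rot: [[0.098, 0.995, -0.0], [0.995, -0.098, 0.0], [0.0, -0.0, -1.0]]
force: [-2.0, 0.9, 5.4]
width: 0.505
finger_force: 18.0
```

>>> {"fn": "drive_tool", "kwargs": {
  "commands": [
    [[0, 0, 0], 0],
    [[0, 0, 0], 0],
    [[0, 0, 0], 0],
    [[0, 0, 0], 0],
    [[0, 0, -10], 0],
    [[0, 0, -40], 0],
    [[0, 0, -75], 0],
    [[0, 0, -105], 0],
    [[-15, 0, -120], 0],
    [[-50, 0, -120], 0],
    [[-90, 0, -120], 0],
    [[-125, 0, -120], 0]
  ],
  "grip": 60
}}

```text
clock: 15.67
eef_pos: [510.9, -212.9, 190.8]
eef_rot: [[0.097, 0.995, 0.002], [0.995, -0.097, -0.002], [-0.002, 0.003, -1.0]]
force: [0.2, -0.2, -0.0]
width: 0.632
finger_force: 0.0
```

>>> {"fn": "drive_tool", "kwargs": {
  "commands": [
    [[-22, 0, 0], 0],
    [[-30, 0, 0], 0],
    [[-30, 0, 0], 0],
    [[-30, 0, 0], 0]
  ]
}}

```text
clock: 16.0
eef_pos: [507.5, -240.4, 189.1]
eef_rot: [[0.098, 0.995, -0.0], [0.995, -0.098, 0.001], [0.001, -0.0, -1.0]]
force: [-0.8, -0.8, 0.0]
width: 0.635
finger_force: 0.0
```

Run:
```python
from h import *
s,d,R,t=wrist(); p=np.array(s["eef_pos"]); Rt=np.array(s["eef_rot"])
cv2.imwrite("pics/w6.png",d["img"][:,:,::-1]); np.savez("w6.npz",R=R,t=t)
print(s["clock"],p,s["width"],"to stop",(Rt.T@(np.array([506.7,-242.2,p[2]])-p)).round(1))
for n,X in [("s1lid",[516.2,-147.7,115]),("s2lid",[522.2,-88,115]),("s1",[516.2,-147.7,40]),("s2",[522.2,-88,40]),("handle top",[506.7,-242.2,133])]: print(n,proj(d,X,R,t).round(1))
```

```text
16.0 [ 507.54725061 -240.41252316  189.0517605 ] 0.6348866660978918 to stop [-1.9 -0.7 -0. ]
s1lid [315.4 104.3]
s2lid [315.5  -6. ]
s1 [315.7 112.8]
s2 [315.8  29.7]
handle top [315.3 262. ]
```

View pics/w6.png

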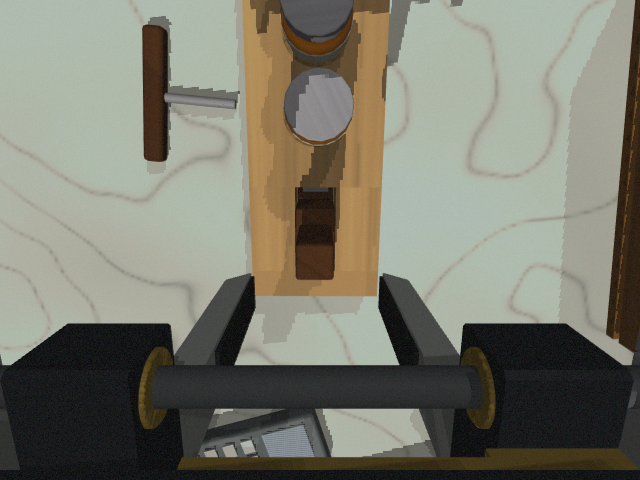

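The wrist picture shows jar_d's lid at (319,104), with (315,104) expected, so it is on spot1. The stop's handle top is at about (315,259), with (315,262) expected. I'll check the lids of the row numerically in the top camera.

Run:
```python
from h import *
d=get_image("top"); im=d["img"][:,:,::-1]; cv2.imwrite("pics/top3.png",im)
def lids(im,tag):
    h=cv2.cvtColor(np.ascontiguousarray(im),cv2.COLOR_BGR2HSV); m=np.zeros((480,640),np.uint8)
    m[230:275,292:435]=((h[...,1]<75)&(h[...,2]>60))[230:275,292:435]
    n,l,st,c=cv2.connectedComponentsWithStats(m)
    for i in range(1,n):
        if st[i,4]>60: print(tag,st[i].tolist(),c[i].round(1),ray(d,c[i][0],c[i][1],115).round(1))
lids(cv2.imread("pics/top1.png"),"start"); lids(im,"now")
# wrist w6: lid of jar c bottom edge, column profile
w=cv2.imread("pics/w6.png").astype(int); print([w[r,317].tolist() for r in range(0,64,4)])
```

```text
start [315, 230, 120, 45, 832] [400.3 238. ] [ 555.3 -213.6  115. ]
start [296, 239, 17, 16, 229] [304.  246.5] [538.4  30.7 115. ]
start [318, 241, 17, 17, 226] [326.1 248.9] [531.1 -24.9 115. ]
start [292, 271, 48, 4, 119] [309.5 273. ] [471.1  18.1 115. ]
now [316, 230, 98, 9, 454] [377.6 232.5] [ 570.5 -156.5  115. ]
now [399, 230, 36, 45, 462] [417.6 254.4] [ 513.1 -256.1  115. ]
now [296, 239, 16, 16, 191] [303.9 246. ] [539.6  31.2 115. ]
now [318, 241, 17, 17, 202] [326.  249.2] [530.3 -24.6 115. ]
now [343, 244, 16, 16, 189] [350.9 251.4] [523.8 -87.4 115. ]
now [368, 245, 16, 16, 210] [375.2 252.5] [ 519.7 -148.8  115. ]
now [292, 270, 48, 5, 122] [309.4 273. ] [471.2  18.3 115. ]
[[92, 90, 91], [88, 84, 86], [88, 85, 86], [84, 85, 85], [86, 85, 85], [86, 86, 85], [84, 83, 83], [88, 84, 87], [87, 82, 84], [48, 47, 48], [80, 80, 80], [16, 53, 94], [14, 59, 99], [10, 46, 81], [60, 67, 69], [52, 57, 59]]
```

All four lids are in place: jar_c is within 1 mm of its spot and jar_d within about 3 mm. Now I'll grasp the stop handle at 105 mm height.

>>> {"fn": "drive_tool", "kwargs": {
  "commands": [
    [[-1, 0, 25], 0],
    [[-1, 0, 55], 0],
    [[-1, 0, 80], 0],
    [[-1, 0, 92], 0],
    [[-1, 0, 95], 0],
    [[-1, 0, 95], 0]
  ]
}}

```text
clock: 16.6
eef_pos: [507.3, -240.8, 93.4]
eef_rot: [[0.096, 0.995, -0.001], [0.995, -0.096, 0.001], [0.001, -0.002, -1.0]]
force: [-0.2, -0.5, 0.7]
width: 0.634
finger_force: 0.0
```

>>> {"fn": "drive_tool", "kwargs": {
  "commands": [
    [[0, 0, 0], 0],
    [[0, 0, 0], 0],
    [[0, 0, 0], 0],
    [[0, 0, 0], 0],
    [[0, 0, 0], 0],
    [[0, 0, 0], 0],
    [[0, 0, 0], 0],
    [[0, 0, 0], 0],
    [[0, 0, 0], 0]
  ],
  "grip": 10,
  "grip_force": 45
}}

```text
clock: 17.35
eef_pos: [507.6, -242.3, 94.4]
eef_rot: [[0.098, 0.995, 0.0], [0.995, -0.098, -0.0], [-0.0, 0.0, -1.0]]
force: [-1.7, 0.6, 3.2]
width: 0.25
finger_force: 45.0
```

>>> {"fn": "drive_tool", "kwargs": {
  "commands": [
    [[-2.5, 0, -0.7], 0],
    [[-5, 0, -1.3], 0],
    [[-8, 0, -2], 0],
    [[-11, 0, -2.6], 0],
    [[-13.5, 0, -3], 0],
    [[-16, 0, -3.4], 0],
    [[-16, 0, -3.4], 0]
  ]
}}

```text
clock: 17.93
eef_pos: [506.3, -250.5, 95.7]
eef_rot: [[0.099, 0.995, 0.0], [0.995, -0.099, 0.015], [0.015, -0.001, -1.0]]
force: [4.0, 15.3, 2.4]
width: 0.252
finger_force: 45.0
```

>>> {"fn": "drive_tool", "kwargs": {
  "commands": [
    [[-3, 0, -0.4], 0],
    [[-6, 0, -0.8], 0],
    [[-9, 0, -1.1], 0],
    [[-12, 0, -1.4], 0],
    [[-15, 0, -1.5], 0],
    [[-17, 0, -1.6], 0],
    [[-17, 0, -1.6], 0]
  ]
}}

```text
clock: 18.52
eef_pos: [504.1, -272.7, 97.6]
eef_rot: [[0.098, 0.995, -0.001], [0.995, -0.098, 0.005], [0.005, -0.001, -1.0]]
force: [1.8, 3.7, -2.3]
width: 0.255
finger_force: 45.0
```

>>> {"fn": "drive_tool", "kwargs": {
  "commands": [
    [[-2, 0, -0.1], 0],
    [[-4, 0, 0], 0],
    [[-6, 0, 0], 0],
    [[-6, 0, 0], 0],
    [[-6, 0, 0], 0]
  ]
}}

```text
clock: 18.93
eef_pos: [503.5, -278.5, 97.7]
eef_rot: [[0.098, 0.995, -0.001], [0.995, -0.098, 0.005], [0.005, -0.001, -1.0]]
force: [2.2, 6.8, -2.2]
width: 0.253
finger_force: 45.0
```

Run:
```python
from h import *
s,d,R,t=wrist(); cv2.imwrite("pics/w7.png",d["img"][:,:,::-1]); a=d["img"][120:400,220:420,::-1]
e=get_image("scene"); cv2.imwrite("pics/s7.png",e["img"][:,:,::-1]); b=e["img"][250:340,170:290,::-1]
A=cv2.resize(cv2.convertScaleAbs(np.ascontiguousarray(a),alpha=1.6),(400,560)); B=cv2.resize(cv2.convertScaleAbs(np.ascontiguousarray(b),alpha=1.5),(400,300),interpolation=cv2.INTER_CUBIC)
o=np.zeros((560,800,3),np.uint8); o[:,:400]=A; o[:300,400:]=B; cv2.imwrite("pics/m7.png",o)
print(s["clock"],s["eef_pos"],s["force"],s["wrist_torque"])
```

```text
18.9333 [ 503.5000317  -278.50365057   97.69278731] [ 2.19655288  6.83489444 -2.18096326] [ 1.62926377 -0.63307101 -0.07248823]
```

The force fell from 15 to 4 N at about 0.3 rad, so the +y end should be free. Now I'll tilt back about that raised end.

>>> {"fn": "drive_tool", "kwargs": {
  "commands": [
    [[3, 0, 0], 0],
    [[6, 0, 0], 0],
    [[9, 0, 0], 0],
    [[12, 0, -0.5], 0],
    [[15, 0, -1.8], 0],
    [[18, 0, -3], 0],
    [[18, 0, -3], 0]
  ]
}}

```text
clock: 19.62
eef_pos: [505.0, -267.2, 102.6]
eef_rot: [[0.097, 0.995, -0.0], [0.995, -0.097, -0.009], [-0.009, 0.001, -1.0]]
force: [-0.9, -9.4, -5.0]
width: 0.256
finger_force: 45.0
```

>>> {"fn": "drive_tool", "kwargs": {
  "commands": [
    [[3, 0, -1.2], 0],
    [[6, 0, -2.5], 0],
    [[9, 0, -3.8], 0],
    [[12, 0, -5], 0],
    [[14, 0, -5.8], 0],
    [[14, 0, -5.8], 0]
  ]
}}

```text
clock: 20.12
eef_pos: [506.6, -251.7, 108.9]
eef_rot: [[0.098, 0.995, -0.0], [0.995, -0.098, -0.006], [-0.006, 0.0, -1.0]]
force: [-1.2, -4.7, -0.5]
width: 0.252
finger_force: 45.0
```

>>> {"fn": "drive_tool", "kwargs": {
  "commands": [
    [[3, 0, -1.3], 0],
    [[6, 0, -2.6], 0],
    [[9, 0, -3.8], 0],
    [[12, 0, -4.7], 0],
    [[14, 0, -5.2], 0],
    [[14, 0, -5.2], 0]
  ]
}}

```text
clock: 20.62
eef_pos: [507.9, -237.0, 113.4]
eef_rot: [[0.097, 0.995, -0.0], [0.995, -0.097, -0.005], [-0.005, 0.0, -1.0]]
force: [-1.4, -6.0, -3.6]
width: 0.255
finger_force: 45.0
```

>>> {"fn": "drive_tool", "kwargs": {
  "commands": [
    [[3, 0, -0.6], 0],
    [[6, 0, -1.2], 0],
    [[9, 0, -1.6], 0],
    [[11, 0, -1.9], 0],
    [[11, 0, -1.9], 0]
  ]
}}

```text
clock: 21.03
eef_pos: [509.0, -226.3, 115.5]
eef_rot: [[0.097, 0.995, -0.0], [0.995, -0.097, -0.005], [-0.005, 0.0, -1.0]]
force: [-1.6, -6.9, -2.5]
width: 0.255
finger_force: 45.0
```

Run:
```python
from h import *
s,d,R,t=wrist(); w8=d["img"][:,:,::-1].copy(); s8=get_image("scene")["img"][:,:,::-1].copy()
cv2.imwrite("pics/w8.png",w8); cv2.imwrite("pics/s8.png",s8)
w7=cv2.imread("pics/w7.png"); s7=cv2.imread("pics/s7.png")
f=lambda a,y0,y1,x0,x1,al:cv2.resize(cv2.convertScaleAbs(np.ascontiguousarray(a[y0:y1,x0:x1]),alpha=al),(400,300),interpolation=cv2.INTER_CUBIC)
o=np.vstack([np.hstack([f(w7,150,300,220,420,1.6),f(w8,150,300,220,420,1.6)]),np.hstack([f(s7,250,325,175,275,1.5),f(s8,250,325,175,275,1.5)])])
cv2.imwrite("pics/m8.png",o); print(o.shape)
```

```text
(600, 800, 3)
```

View pics/m8.png

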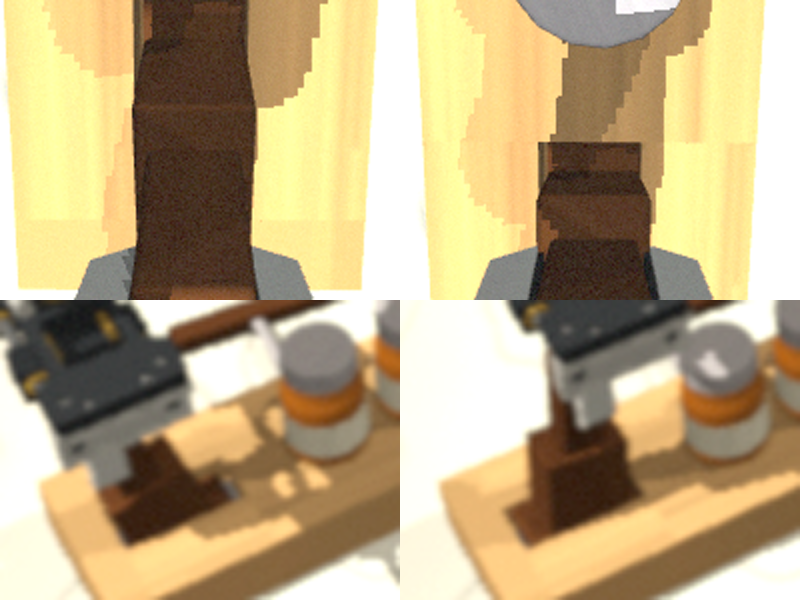

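The composite shows two states. In the left panels (first rock) the +y end is up, with its catch glinting under it at (230,490). In the right panels the stop leans slightly towards the jars and its -y foot end is at rim level at (520,515), so both ends are up. I'll bring it back upright so it rests on both catches.

>>> {"fn": "drive_tool", "kwargs": {
  "commands": [
    [[-4, 0, 0.8], 0],
    [[-8, 0, 1.8], 0],
    [[-12, 0, 2.8], 0],
    [[-16, 0, 3.6], 0],
    [[-18, 0, 4], 0],
    [[-18, 0, 4], 0],
    [[-18, 0, 4], 0]
  ]
}}

```text
clock: 21.72
eef_pos: [507.9, -238.0, 111.1]
eef_rot: [[0.099, 0.995, 0.001], [0.995, -0.099, 0.009], [0.009, -0.0, -1.0]]
force: [0.5, 7.7, 3.9]
width: 0.25
finger_force: 45.0
```

>>> {"fn": "drive_tool", "kwargs": {
  "commands": [
    [[0, 0, -1], 0],
    [[-1, 0, -2], 0],
    [[-2, 0, -2], 0],
    [[-3, 0, -2], 0],
    [[-3, 0, -2], 0]
  ]
}}

```text
clock: 22.13
eef_pos: [507.4, -240.5, 112.1]
eef_rot: [[0.098, 0.995, 0.0], [0.995, -0.098, 0.01], [0.01, -0.001, -1.0]]
force: [0.9, 8.1, -0.5]
width: 0.25
finger_force: 45.0
```

>>> {"fn": "drive_tool", "kwargs": {
  "commands": [
    [[-1, 0, 0], 0],
    [[-2, 0, 0], 0],
    [[-2, 0, -0.5], 0],
    [[-2, 0, -2], 0],
    [[-2, 0, -4], 0],
    [[-2, 0, -6], 0],
    [[-2, 0, -6], 0]
  ]
}}

```text
clock: 22.72
eef_pos: [505.8, -242.4, 116.9]
eef_rot: [[0.098, 0.995, -0.003], [0.995, -0.098, 0.01], [0.01, -0.004, -1.0]]
force: [0.1, 5.8, -2.5]
width: 0.253
finger_force: 45.0
```

>>> {"fn": "drive_tool", "kwargs": {
  "commands": [
    [[1, 0, -1], 0],
    [[2, 0, -2], 0],
    [[3, 0, -4], 0],
    [[3, 0, -6], 0],
    [[3, 0, -8], 0],
    [[3, 0, -8], 0],
    [[3, 0, -8], 0]
  ]
}}

```text
clock: 23.3
eef_pos: [508.3, -245.9, 128.2]
eef_rot: [[0.098, 0.995, 0.003], [0.995, -0.098, -0.004], [-0.003, 0.003, -1.0]]
force: [-0.3, -1.5, -2.3]
width: 0.252
finger_force: 45.0
```

Run:
```python
from h import *
s,d,R,t=wrist(); w=d["img"][:,:,::-1].copy(); sc=get_image("scene"); S=sc["img"][:,:,::-1].copy()
cv2.imwrite("pics/w9.png",w); cv2.imwrite("pics/s9.png",S); p=np.array(s["eef_pos"]); print(s["clock"],p,s["force"],s["wrist_torque"])
# handle/block dark-brown pixels in scene: per-row left/right edges vs. model of upright stop
y=np.array([.098,.995,0]); x=np.array([.995,-.098,0])
def dark(im): 
    b,g,r=[im[...,i].astype(int) for i in range(3)]; return (r>b+12)&(r<95)&(g<60)
m=dark(S)
for r in range(268,322,3):
    c=np.where(m[r,180:260])[0]+180; print(r,(c.min(),c.max(),len(c)) if len(c) else None,end="; ")
print()
for a in (-.1,0,.1):
    print(a,[proj(sc,p+[0,0,18.8]+(np.cos(a)*np.array([0,0,1])-np.sin(a)*y)*(h-105)+s1*x+s2*(np.cos(a)*y+np.sin(a)*np.array([0,0,1]))).round(1).tolist() for h,s1,s2 in [(65,15.5,-24),(65,15.5,24),(12,15.5,-24),(12,15.5,24),(5,15.5,-34),(5,15.5,34)]])
```

```text
23.3 [ 508.25783026 -245.90720938  128.2366922 ] [-0.284806   -1.49230226 -2.30643414] [-0.11168662  0.064323   -0.00232301]
268 None; 271 None; 274 (np.int64(254), np.int64(259), 6); 277 (np.int64(207), np.int64(259), 3); 280 (np.int64(207), np.int64(259), 16); 283 (np.int64(202), np.int64(224), 23); 286 (np.int64(202), np.int64(225), 24); 289 (np.int64(202), np.int64(259), 30); 292 (np.int64(203), np.int64(230), 28); 295 (np.int64(204), np.int64(231), 28); 298 (np.int64(204), np.int64(234), 31); 301 (np.int64(201), np.int64(231), 31); 304 (np.int64(201), np.int64(224), 24); 307 (np.int64(203), np.int64(217), 15); 310 (np.int64(204), np.int64(210), 7); 313 None; 316 None; 319 None; 
-0.1 [[203.3, 290.9], [224.5, 283.1], [205.0, 307.5], [225.5, 299.6], [200.8, 311.3], [229.7, 300.1]]
0 [[205.3, 291.0], [226.2, 281.7], [209.1, 306.5], [229.2, 297.3], [205.3, 310.4], [233.7, 297.4]]
0.1 [[207.2, 290.8], [227.7, 280.2], [213.2, 305.2], [232.9, 294.7], [209.8, 309.2], [237.5, 294.4]]
```

The stop is free: the sideways force is about 0 and the load is about its weight. I'll lift it a further 13 mm, to about 15 mm above the stand.

>>> {"fn": "drive_tool", "kwargs": {
  "commands": [
    [[0.5, 0, -2], 0],
    [[1, 0, -5], 0],
    [[2, 0, -8], 0],
    [[2, 0, -11], 0],
    [[2, 0, -13], 0],
    [[2, 0, -13], 0],
    [[2, 0, -13], 0]
  ]
}}

```text
clock: 23.98
eef_pos: [507.6, -242.2, 140.1]
eef_rot: [[0.098, 0.995, 0.0], [0.995, -0.098, -0.0], [-0.0, 0.0, -1.0]]
force: [-0.0, -0.4, -2.2]
width: 0.253
finger_force: 45.0
```

```bash
cat > fit.py <<'E'
from h import *
from scipy.optimize import minimize
s=sense(); sc=get_image("scene"); S=sc["img"][:,:,::-1].copy(); cv2.imwrite("pics/s10.png",S); cv2.imwrite("pics/w10.png",get_image("wrist")["img"][:,:,::-1])
p=np.array(s["eef_pos"]); print(s["clock"],p,s["force"],s["width"])
b,g,r=[S[...,i].astype(int) for i in range(3)]; x0,y0,K=175,262,8
m=((r>b+12)&(r<95)&(g<60))[y0:y0+60,x0:x0+75].astype(np.uint8)
n,l,st,c=cv2.connectedComponentsWithStats(m); m=(l==1+np.argmax(st[1:,4])).astype(np.float32); m=cv2.GaussianBlur(cv2.resize(m,None,fx=K,fy=K,interpolation=cv2.INTER_LINEAR),(0,0),4)
Y=np.array([.098,.995,0]); X=np.array([.995,-.098,0]); Z=np.array([0,0,1.])
def mask(v):
    a,dy,dz,dx=v; u=np.cos(a)*Z-np.sin(a)*Y; w=np.cos(a)*Y+np.sin(a)*Z; o=np.zeros(m.shape,np.uint8)
    for h0,h1,hy in [(0,10,34),(0,65,24)]:
        q=[proj(sc,p+[dx,0,18.8+dz]+dy*Y+u*(h-105)+e*X+f*w)for h in(h0,h1) for e in(-15.5,15.5) for f in(-hy,hy)]
        q=((np.array(q)-[x0,y0]+.5)*K).astype(np.int32); cv2.fillConvexPoly(o,cv2.convexHull(q),1)
    return o
rows=np.arange(m.shape[0])//K+y0>=287
def cost(v): o=cv2.GaussianBlur(mask(v).astype(np.float32),(0,0),4); return (((o-m)**2)[rows]).sum()
for a0 in(-.15,0,.15):
    f=minimize(cost,[a0,0,0,0],method="Nelder-Mead",options=dict(initial_simplex=np.array([[a0,0,0,0],[a0+.1,0,0,0],[a0,4,0,0],[a0,0,4,0],[a0,0,0,4]],float),maxiter=250)); print(f.x.round(3),round(f.fun),m.sum().round())
E
python3 fit.py
```

```text
23.9833 [ 507.62424652 -242.15898099  140.11888662] [-0.03355369 -0.37363831 -2.17613941] 0.2525684757713175
[-0.046  2.725 -3.562  1.718] 505 49536.0
[-0.04   1.645 -0.952  3.746] 532 49536.0
[-0.038  1.002 -0.063  4.347] 566 49536.0
```

>>> {"fn": "drive_tool", "kwargs": {
  "commands": [
    [[0, 0, -1], 0],
    [[0, 0, -2], 0],
    [[0, 0, -2], 0],
    [[0, 0, -2], 0],
    [[0, 0, -2], 0],
    [[0, 0, -2], 0]
  ]
}}

```text
clock: 24.58
eef_pos: [507.4, -242.1, 141.8]
eef_rot: [[0.098, 0.995, -0.0], [0.995, -0.098, 0.0], [0.0, -0.0, -1.0]]
force: [0.1, -0.7, -2.7]
width: 0.254
finger_force: 45.0
```

```bash
python3 - <<'E'
from h import *
d=get_image("top"); im=np.ascontiguousarray(d["img"][:,:,::-1]); h=cv2.cvtColor(im,cv2.COLOR_BGR2HSV); m=np.zeros((480,640),np.uint8)
m[238:275,292:390]=((h[...,1]<75)&(h[...,2]>60))[238:275,292:390]
n,l,st,c=cv2.connectedComponentsWithStats(m)
for i in range(1,n):
    if st[i,4]>60: print(st[i].tolist(),ray(d,c[i][0],c[i][1],115).round(1))
s=sense(); print(s["eef_pos"],s["force"],np.abs(s["joint_velocities"]).max(),s["clock"])
E
python3 fit.py
```

```text
[296, 239, 17, 16, 184] [539.9  31.1 115. ]
[318, 241, 17, 17, 198] [530.5 -25.3 115. ]
[343, 244, 17, 17, 197] [523.3 -86.9 115. ]
[367, 245, 17, 17, 187] [ 519.2 -147.3  115. ]
[292, 271, 49, 4, 121] [471.1  17.4 115. ]
[ 507.4496446  -242.04308729  141.81273716] [ 0.16773737  0.1980868  -2.91052147] 0.0018926623149608602 24.6333
24.6333 [ 507.4496446  -242.04308729  141.81273716] [ 0.16773737  0.1980868  -2.91052147] 0.2499190731320678
[-0.041  2.087 -3.718  2.295] 542 49984.0
[-0.032  0.883 -2.201  3.339] 544 49984.0
[-0.049  1.58   1.2    6.213] 608 49984.0
```

All four jars are on their spots. The stop is about 0.04 rad from upright, about 14 mm clear, and held steadily. Handing in.

```bash
python3 -c "
from station import *
print(close_job())"
```

```text
the job is handed in; nothing more can be done
None
```

The job is handed in at about 25 s of the 72 s allowed: both loose jars stand on the two empty cork spots (within about 3 mm), and the rocked-free end stop is held upright (about 0.04 rad off) roughly 14 mm above its pocket; I saw no contact with anything else but did not re-measure the bystanders.

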